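# Clamp the solid blank with the draw latch

## Task

One of the two look-alike aluminium blanks is solid and the other is hollow: find the solid (heavier) one by its weight, lay it in the bed of the clamping fixture and leave the hollow one on the bench where it stood. Then push the sliding jaw up so that the blank is held against the fixed stop, hook the latch's loop over the keeper on the jaw, and press the lever flat so that the latch snaps past centre and stays shut. Do not disturb the other things on the bench.

Things in the scene. Friction and masses are not known exactly. Their poses are not given: they have to be found in the camera images.
- fixture: The clamping fixture, fixed to the bench: grey painted base plate 305 x 190 mm, 12 mm thick. Origin on the bench under the place where the middle of the clamped blank comes, but 30 mm beside it. Axes: x is the clamping axis, from the fixed stop towards the sliding jaw; z up; the bed (blank's row) is the row y = +30 mm, the draw latch is the row y = -55 mm. The fixed stop's face is at x = -50 mm, it is 62 mm wide and its top is 52 mm above the bench
- bed (a point): Middle of the bed, on the plate's upper face (12 mm above the bench), where the centre of the clamped blank's underside comes. The bed is 52 mm wide in y between two strips only 5 mm high (x from -48 to +42 mm), and 100 mm plus the jaw's opening long in x; the blank lies with its length along x
- blank_p: One of two look-alike aluminium blanks, block 100 x 40 x 40 mm with rounded edges and two dark dots on top. Origin at the centre of its underside, x along its length. The solid one weighs about 0.39 to 0.53 kg, the hollow one 0.12 to 0.18 kg; they look the same, either may stand in either place, and only their weight tells them apart
- blank_q: The other of the two look-alike blanks: same size, origin and axes; see blank_p
- jaw (a joint): Opening of the sliding jaw in m: 0 = its face just touches a 100 mm blank that lies against the fixed stop, positive = farther open along the fixture's +x. It slides with about 3 N of friction and stays where it is left; it also pushes the blank along. Jaw: steel block 26 (x) x 60 x 40 mm high, its top 52 mm above the bench, with a low arm to the latch row that carries the keeper
- jaw_back (a point): Middle of the jaw's outer face (the face away from the blank, which looks along the fixture's +x), 32 mm above the bench: push here along the fixture's -x. Nothing stands beyond it but the plate
- keeper (a point): Keeper on the jaw's arm in the latch row: the face of its post that the loop's crossbar bears on, 38 mm above the bench; it looks along the fixture's +x. Axes as the fixture's, moving with the jaw. The post is 20 mm wide in y and 10 mm in x. A lip overhangs this face by 3 mm, from 47 to 52 mm above the bench; a ledge of the same width under it carries the loosely hung crossbar (ledge top 31 mm above the bench, 21 mm long in x)
- lever (a joint): Angle of the latch's lever in rad: 0 = flat (stop), 1.57 = upright, 1.60 = other stop. Handle: steel plate 30 mm wide, 4 mm thick, reaching 108 mm from the pivot; flat it points along the fixture's -x. It stays where it is left (friction 0.12 N m). Dead centre at 0.14. With the loop hooked, pressing it flat takes about 5 N at the handle, most near 0.4
- lever_pivot (a point): The lever's pivot on the latch base, 37 mm above the bench; the pivot axis is the fixture's y. Axes as the fixture's
- lever_grip (a point): Middle of the handle's outer face, 80 mm from the pivot along the handle and 12 mm off the line through the pivot: press here. Own z stands out of that face: up when the lever is flat, along the fixture's +x when it is upright
- loop_pivot (a point): Where the loop is hinged on the lever, 30 mm from the lever's pivot, so it moves when the lever turns. The hinge axis is the fixture's y. With the jaw home the loop clears the keeper's lip only while the lever stands above about 1.15; pulling the level loop outward (+x) raises a sunken lever again
- loop (a joint): Angle of the loop against the lever in rad; (this minus the lever's angle) is the loop's slope above the fixture's +x: 0 = level, pointing to the keeper, 1.57 = straight up, more = leaning back over the lever. It swings almost freely and at its stop (3.55) it leans back over the lever, where it starts; its end then stands up to 240 mm above the bench, so carry things round it or above it
- loop_bar (a point): Middle of the loop's crossbar, a round bar of 9 mm diameter and 61 mm long over all, along the fixture's y, 159.5 mm from the loop's hinge. The loop is a steel frame, rods 52 mm apart; it passes outside the lever and the keeper goes between the rods. The loop has stiff springs in its rods (10 N a mm, stretch up to 12 mm, about 4 mm when shut)
- loop_tab (a point): Grip point on the loop's pull tab, 27 mm beyond the crossbar and 186.5 mm from the loop's hinge. The tab is a plate 24 mm wide (fixture's y) and 9 mm thick, continuing the loop 38 mm beyond the crossbar's middle. Held by its 24 mm sides it can turn between the fingers as the loop swings. Site x points out along the loop
- spool: Bystander: solder spool, 54 x 54 x 43 mm, origin under its middle
- pliers: Bystander: long-nose pliers lying flat, 62 x 134 x 12 mm, origin under the middle
- box: Bystander: white box with a lid, 66 x 66 x 64 mm, origin under its middle
- driver: Bystander: torque screwdriver lying flat, 31 x 186 x 30 mm, origin under the middle
Things that resemble listed ones, but are neither listed nor needed, are in the scene too. What is shaped like the blank_p but orange is not meant. What is shaped like the blank_q but orange is not meant.

How it is judged (in metres and radians):
On the way, in this order (a step that is already met when the one before it is completed fails the run):
1. the solid blank lies in the bed with its weight on the plate, let go (((y of blank_p in the frame of bed between -0.012 and 0.012 m and x of blank_p in the frame of bed between -0.005 and 0.045 m and z of blank_p in the frame of bed below 0.006 m and angle between the x axis of blank_p and the x axis of fixture, either way round below 0.2 rad and contact force between the fingers and blank_p below 0.3 N and contact force between blank_p and fixture above 2.7 N) or (y of blank_q in the frame of bed between -0.012 and 0.012 m and x of blank_q in the frame of bed between -0.005 and 0.045 m and z of blank_q in the frame of bed below 0.006 m and angle between the x axis of blank_q and the x axis of fixture, either way round below 0.2 rad and contact force between the fingers and blank_q below 0.3 N and contact force between blank_q and fixture above 2.7 N))), for 0.2 s.
2. the jaw is pushed up and holds the blank against the stop (value of joint jaw below 0.005 m), for 0.1 s.
3. the loop's crossbar hangs behind the keeper, below its lip, the lever still raised (x of loop_bar in the frame of keeper between 0.002 and 0.035 m and z of loop_bar in the frame of keeper below 0.007 m and value of joint lever above 0.5 rad), for 0.2 s.
4. the lever is pressed flat past centre (value of joint lever below 0.06 rad), for 0.2 s.
At the end, for the whole second after the job is handed in: Solid blank flat in the bed (4 mm along, 12 mm across, 0.1 rad) between stop and jaw (opening within -4 to 3 mm); crossbar bears on the keeper under its lip; lever flat (below 0.06 rad). Hollow blank flat on the bench within 40 mm of its start. All at rest (value of joint lever below 0.06 rad and x of loop_bar in the frame of keeper between 0.002 and 0.008 m and z of loop_bar in the frame of keeper below 0.007 m and value of joint jaw between -0.004 and 0.003 m and ((y of blank_p in the frame of bed between -0.012 and 0.012 m and x of blank_p in the frame of bed between -0.004 and 0.004 m and z of blank_p in the frame of bed below 0.006 m and angle between the x axis of blank_p and the x axis of fixture, either way round below 0.1 rad and linear speed of each of blank_p, blank_q below 0.02 m/s and distance of blank_q from where it was at the start of the episode below 0.04 m and angle between blank_q's own z axis and vertical below 0.1 rad) or (y of blank_q in the frame of bed between -0.012 and 0.012 m and x of blank_q in the frame of bed between -0.004 and 0.004 m and z of blank_q in the frame of bed below 0.006 m and angle between the x axis of blank_q and the x axis of fixture, either way round below 0.1 rad and linear speed of each of blank_q, blank_p below 0.02 m/s and distance of blank_p from where it was at the start of the episode below 0.04 m and angle between blank_p's own z axis and vertical below 0.1 rad))); the robot touches nothing.
It fails at once if a bystander (spool, pliers, white box, screwdriver) is moved more than 30 mm (distance of any of spool, pliers, box, driver from where it was at the start of the episode above 0.03 m).
It also fails if it takes over 72 s, if anything falls off the work surface, if the arm or the gripper's body presses on something with over 40 N, if the wrist force passes 120 N, or if a joint passes its speed limit or range.

## Robot

A 6-joint arm with a two-finger parallel gripper is mounted at the origin on a cart in front of the work surface, level with it; the furniture and walls round the work are solid. World frame = base frame: x ahead of the robot, y to its left, z up, the work surface at z = 0. Lengths are in m, angles in degrees, forces in N, time in s.
With the tool pointing down it reaches from about 0.4 to 0.825 m from the base axis. Payload 7 kg.
Tool frame: the origin (TCP) lies on the centre line of the jaws, within the pads' length; the fingertips stand 14 mm ahead of it and the grasp point (between the pads) lies 5 mm behind it; z points along the fingers, x is the direction in which the jaws open and shut, and the axes are right-handed (so a half turn about z gives the same grasp; the last joint's range is limited). The gripper opens to 88 mm and grips with 3 to 60 N. Pads are 19 mm wide; open, the fingers measure 130 mm over their backs; the gripper's body (78 mm by 193 mm) begins 47 mm behind the grasp point.
Start: joints at [89.158, 20.546, 0.682, 0, -70.136, -16.507], TCP at [0.201, 0.644, 0.241] pointing down, gripper open.
Joint ranges: [-176.03, 176.03], [-82.01, 121.73], [-58.28, 71.71], [-173.87, 95.51], [-174.79, -0.11], [-173.66, 173.66]. Speed limits (degrees/s): [136.94, 136.94, 172.46, 180, 180, 180].

## Interface

Orientations are given as [roll, pitch, yaw] about the fixed x, y, z axes, in that order (R = Rz(yaw) Ry(pitch) Rx(roll)).
In Python, from plant import * gives the robot as it stands.
- The arm moves only by the shell command python3 -m handwheel 'ROWS' [OPENING]. ROWS is JSON, a list of rows, each a list of 2 entries, a list of its own where there are three numbers: the shift along the tool's x, y, z each as a share of 0.2 m, from -1 to 1, then the turn, a rotation vector about the tool's x, y, z each as a share of 360 degrees, from -1 to 1. In form: [[[tx, ty, tz], [ax, ay, az]], ...]. A call has 1 to 5 rows; each row is the pose to reach, as a shift and turn from the pose commanded when the call began, along the tool's axes at that moment, turning the shorter way round; what a row does not reach only later rows make up. A row lasts 1/12 s, in which the tool goes at most 41.7 mm and 7.16 degrees, less where a joint would pass 70% of its speed; a pose out of reach is approached as far as the arm can. A call with a number of a shift or a turn outside -1 to 1 is refused whole. A call with a gripper value outside its range is refused whole. OPENING is the closure, from -1 (fully open) to 1 (shut), set as the call begins (- or left out, the last holds). The fingers move at their own pace and stop on an object; the grip force is fixed at half the most. Time passes only in rows, so rows that repeat a pose let the fingers close. It gives the time, the measured TCP pose, the force and the opening at its end, in the units of the state.
- get_obs(): the state, without advancing time (a new reading comes with each control period).
- snapshot(name): name is "scene" or "side" or "wrist"; returns a dict with "color" (384x512x3 uint8, red, green, blue), "z_map" (384x512 float32, m along the optical axis (not along the pixel's ray), 0 where there is no reading), "intrinsics" (3x3 intrinsics, pixels), "rvec" (rotation vector, rad) and "tvec" (3), from world to camera coordinates, as OpenCV has them. Camera axes: x right, y down, z forward; pixel columns grow to the right and rows downward; lengths in m; the calibration is good to about 2 mm. A picture is of the moment at which its call begins.
- close_job(): hands the job in, once; it reports no verdict.
The state is a dict: "clock": time; "joint_pos": joint angles; "qvel": joint speeds; "tau": joint torques, N m; "tool_pos": TCP position; "orientation": TCP orientation; "force": force on the tool from outside, world axes, zero at the start; "moment": the same for the moment, N m; "opening": finger opening in m.
Only numpy, scipy, OpenCV 4.12 (cv2) and the standard library are available. Lean on these libraries where they do the work, as an engineer would, in place of code of your own. Each camera call takes 0.05 s, during which the arm holds its last target. There are 200 camera calls.

## Working session

There is one attempt and no reset: what is moved stays moved. The work goes in short steps, Python scripts to look and compute and a shell command to move; the robot and the scene stay as the last step left them, time stands still between calls to the robot, and variables do not carry over. Pictures are saved under pics/ and viewed, about 8 in all and at most 12, crops included, and the job is handed in when it is done.

```bash
mkdir -p pics; ls; cat > h.py <<'E'
from plant import *
import numpy as np, cv2
def cam(n):
    s=snapshot(n); R,_=cv2.Rodrigues(np.array(s["rvec"],float)); t=np.array(s["tvec"],float).ravel()
    K=np.array(s["intrinsics"]); z=s["z_map"]; h,w=z.shape
    u,v=np.meshgrid(np.arange(w),np.arange(h))
    P=np.stack([(u-K[0,2])/K[0,0]*z,(v-K[1,2])/K[1,1]*z,z],-1)
    W=(P-t)@R   # world points
    W[z==0]=np.nan
    return s["color"],W,K,R,t
def save(n,c,box=None,s=1):
    if box: c=c[box[1]:box[3],box[0]:box[2]]
    c=cv2.resize(c,None,fx=s,fy=s,interpolation=cv2.INTER_CUBIC)
    cv2.imwrite("pics/"+n+".png",c[:,:,::-1])
E
python3 - <<'E'
from h import *
a=cam("scene"); b=cam("side")
np.savez("v0.npz",ca=a[0],wa=a[1],cb=b[0],wb=b[1])
save("scene0",a[0],s=1.5); save("side0",b[0],s=1.5)
print(get_obs())
for x in (a,b): print(-x[3].T@x[4], x[3][2])
E
```

```text
pics
{'clock': 0.1, 'joint_pos': array([ 8.91570564e+01,  2.05868946e+01,  6.39829984e-01, -1.87984353e-02,
       -7.01370060e+01, -1.65067805e+01]), 'qvel': array([ 0.05939382, -0.20037817,  0.17445322, -0.01627755, -0.03166069,
        0.01304136]), 'tau': array([-7.58928672e-04, -5.84161127e+01,  2.93750274e+01,  7.01546609e+00,
        1.00862994e-02, -5.35588163e-05]), 'tool_pos': array([0.20118196, 0.64388128, 0.23972409]), 'orientation': array([-1.79993055e+02, -8.56273955e-02, -1.07356129e+02]), 'force': array([ 0.82977852,  0.12624754, -0.09741762]), 'moment': array([0.06777747, 0.01780397, 0.03196731]), 'opening': 0.08724430668757335}
[-0.04353238 -0.8009806   1.34913291] [ 0.36927004  0.53166372 -0.76221607]
[ 0.04566087 -0.96965549  0.77448295] [ 0.38302484  0.77368731 -0.50467803]
```

View pics/scene0.png

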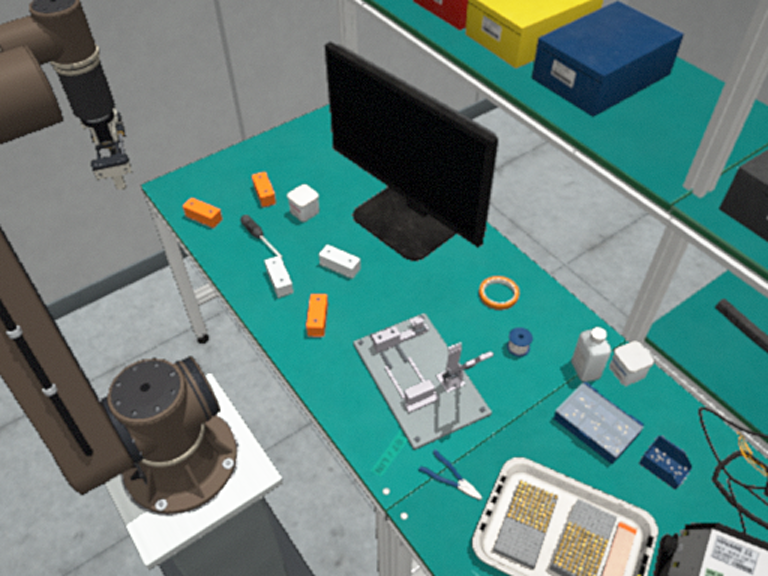

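View pics/side0.png

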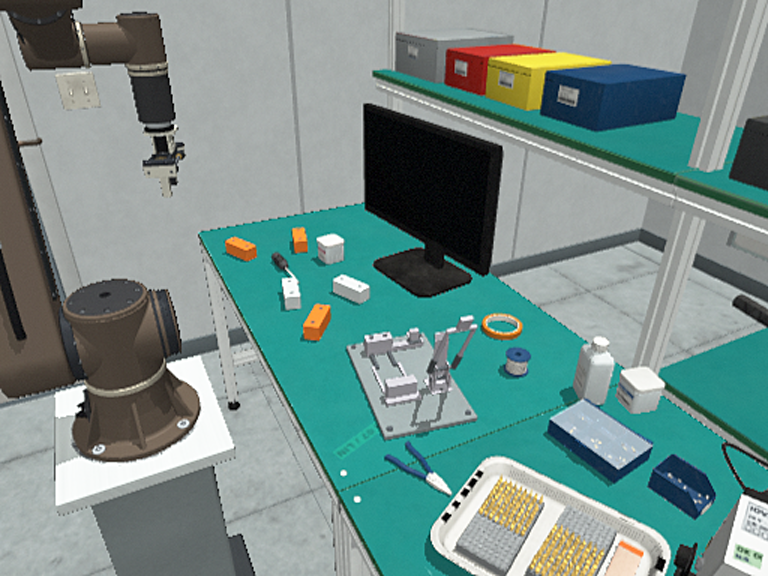

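Both pictures (1.5x scale): the white blanks are at (278,275) and (340,261) in the scene view. Three orange look-alikes, not meant, are at (202,212), (263,188) and (317,315). The fixture plate is around (423,378). Its fixed stop is at (420,395), the jaw at (388,337) with its keeper at (418,325), and the lever with the leaning-back loop at (455,365). Next I measure these from depth.

```bash
python3 - <<'E'
from h import *
d=np.load("v0.npz")
save("crop1",d["ca"],(150,140,350,310),4)
# blanks + plate by height bands
for nm in "ab":
    W=d["w"+nm]; C=d["c"+nm].astype(int)
    ok=np.isfinite(W).all(-1)
    x,y,z=W[...,0],W[...,1],W[...,2]
    print(nm,"bench z",np.nanmedian(z[ok&(abs(z)<.02)&(x>.3)&(x<.8)]))
    m=ok&(abs(z-.04)<.006)&(C.min(-1)>150)&(x>.2)&(x<.9)&(y>-.2)
    n,l,st,c=cv2.connectedComponentsWithStats(m.astype(np.uint8))
    for i in range(1,n):
        if st[i,4]<40: continue
        p=W[l==i]; r=cv2.minAreaRect(p[:,:2].astype(np.float32)*1000)
        print(" top",c[i].round(),st[i,4],np.round(r[0]),np.round(r[1]),round(r[2],1),p[:,2].mean().round(4))
    m=ok&(abs(z-.012)<.004)&(x>.3)&(x<.9)&(y<.4)&(y>-.3)&(C.max(-1)-C.min(-1)<30)
    n,l,st,c=cv2.connectedComponentsWithStats(m.astype(np.uint8))
    i=1+np.argmax(st[1:,4]); 
    p=W[m]; q=W[l==i]; r=cv2.minAreaRect(q[:,:2].astype(np.float32)*1000)
    print(" plate",c[i],st[i,4],r,q[:,2].mean())
E
```

```text
a bench z 0.002481444662635019
 top [226. 171.] 200 [565. 249.] [46. 99.] 26.2 0.0407
 top [185. 181.] 197 [415. 298.] [101.  39.] 76.8 0.0407
 plate [281.33142155 257.04383449] 2441 ((522.7193603515625, -138.66754150390625), (306.0968017578125, 191.49526977539062), 80.09156799316406) 0.012779593822311868
b bench z -0.0011092329380416564
 top [164. 115.] 143 [ 571. 1259.] [392.  31.] 0.0 0.04
 top [193. 192.] 127 [414. 299.] [109.  39.] 76.6 0.0378
 top [234. 189.] 122 [563. 249.] [ 41. 100.] 25.8 0.0377
 plate [272.15152717 260.11939706] 2521 ((519.13330078125, -139.4557647705078), (305.4591369628906, 188.70225524902344), 80.23193359375) 0.01069380231011271
```

View pics/crop1.png

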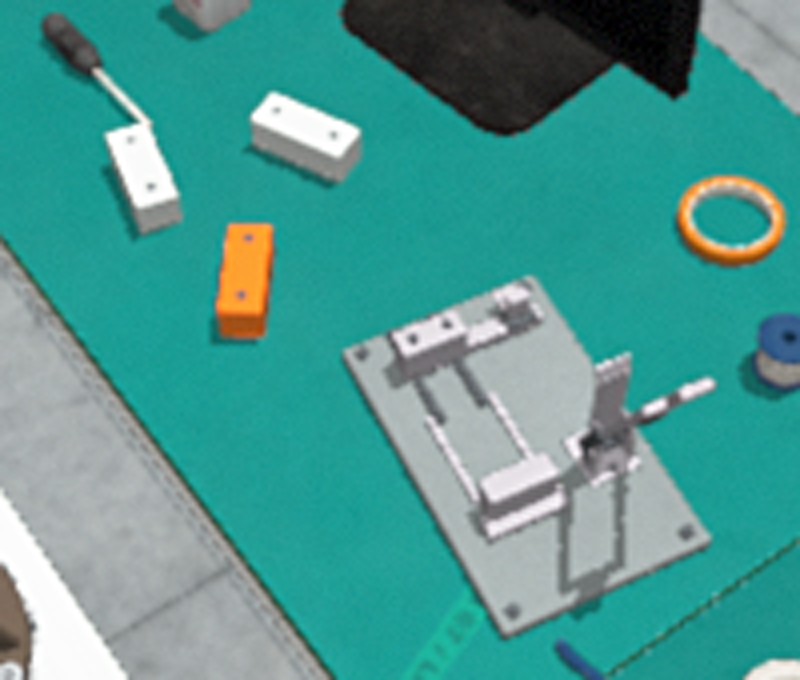

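The two white candidates are at crop (140,175) and (305,135); both measure 100 x 40 with tops at 40 mm and are white, so they match, while the orange one at (245,280) does not. Next I find the fixture's exact origin from the stop, jaw and lever.

```bash
python3 - <<'E'
from h import *
d=np.load("v0.npz")
th=np.radians(80.15); ex=np.array([np.cos(th),np.sin(th)]); ey=np.array([-ex[1],ex[0]])
c0=np.array([.521,-.139])
for nm,dz in (("a",0.0009),("b",-0.002)):
    W=d["w"+nm]; W=W[np.isfinite(W).all(-1)]
    q=np.c_[(W[:,:2]-c0)@ex,(W[:,:2]-c0)@ey,W[:,2]-dz]*1000
    q=q[(abs(q[:,0])<165)&(abs(q[:,1])<140)]
    t=q[(q[:,2]>46)&(q[:,2]<56)]
    # clusters
    from scipy.cluster.hierarchy import fclusterdata
    l=fclusterdata(t[:,:2],12,criterion="distance",method="single")
    for i in set(l):
        p=t[l==i]
        if len(p)>8: print(nm,"top",len(p),p.min(0).round(1),p.max(0).round(1),np.median(p,0).round(1))
    t=q[q[:,2]>60]; print(nm,"high",len(t))
    for a in range(60,250,20):
        p=t[(t[:,2]>=a)&(t[:,2]<a+20)]
        if len(p): print("  z",a,len(p),np.percentile(p,5,axis=0).round(),np.percentile(p,95,axis=0).round())
E
```

```text
a top 121 [-63.5  -3.5  46.1] [-36.2  59.3  55.9] [-51.   27.1  51.9]
a top 22 [102.9 -65.8  46.3] [121.8 -47.2  55.8] [111.  -56.4  51.2]
a top 108 [94.9  0.9 47.1] [124.1  59.1  55.7] [108.3  30.6  52.5]
a high 277
  z 60 46 [-60. -71.  62.] [-38. -25.  78.]
  z 80 34 [-69. -79.  81.] [-40. -25.  98.]
  z 100 47 [-81. -77. 101.] [-42. -25. 119.]
  z 120 39 [-88. -71. 122.] [-42. -27. 138.]
  z 140 30 [-99. -69. 140.] [-37. -27. 152.]
  z 160 9 [-112.  -62.  162.] [-102.  -26.  176.]
  z 180 8 [-124.  -29.  182.] [-111.  -27.  199.]
  z 200 31 [-132.  -82.  204.] [-122.  -28.  217.]
  z 220 12 [-146.  -51.  221.] [-133.  -44.  239.]
  z 240 21 [-148.  -66.  240.] [-140.  -46.  247.]
b top 130 [-66.4   0.1  46.1] [-38.   61.5  54.8] [-53.6  30.1  51.8]
b top 12 [-59.1 -41.7  46.3] [-44.1 -34.2  55.2] [-52.7 -39.6  48.3]
b top 16 [-60.  -74.3  46.3] [-39.2 -51.4  54. ] [-48.7 -66.7  47.6]
b top 102 [94.   1.1 46.2] [122.1  60.5  55.6] [105.4  31.4  51.4]
b top 20 [103.9 -61.7  46.5] [120.1 -42.7  55.2] [109.8 -53.7  51.2]
b high 516
  z 60 97 [-63. -79.  62.] [-41. -24.  77.]
  z 80 66 [-77. -80.  81.] [-41. -23.  99.]
  z 100 68 [-83. -82. 101.] [-42. -23. 118.]
  z 120 56 [-93. -80. 121.] [-42. -25. 139.]
  z 140 40 [-103.  -81.  141.] [-41. -25. 158.]
  z 160 26 [-115.  -80.  161.] [-105.  -25.  178.]
  z 180 27 [-124.  -82.  181.] [-115.  -25.  197.]
  z 200 70 [-136.  -80.  204.] [-125.  -27.  216.]
  z 220 43 [-147.  -64.  221.] [-135.  -43.  239.]
  z 240 23 [-149.  -65.  240.] [-141.  -44.  244.]
```

```bash
cat >> h.py <<'E'
from scipy.spatial.transform import Rotation as Ro
TH=80.15
EX=np.array([np.cos(np.radians(TH)),np.sin(np.radians(TH)),0]); EY=np.array([-EX[1],EX[0],0])
F0=np.array([.5232,-.1262,0])
def fx(x,y,z): return F0+EX*x/1000+EY*y/1000+np.array([0,0,z/1000])   # fixture mm -> world
def infx(p): p=np.asarray(p)-F0; return np.array([p@EX,p@EY,p[2]])*1000
def row(p,yaw=-189.85,pitch=0):
    "row to reach world p with tool down at yaw, from the present pose"
    o=get_obs(); R0=Ro.from_euler("xyz",o["orientation"],degrees=True)
    R1=Ro.from_euler("xyz",[180,pitch,yaw],degrees=True)
    d=R0.inv().apply(np.asarray(p)-o["tool_pos"])/.2; a=(R0.inv()*R1).as_rotvec(degrees=True)/360
    print("row",d.round(3).tolist(),a.round(4).tolist(),"|d|mm",(np.linalg.norm(d)*200).round(1),"deg",(np.linalg.norm(a)*360).round(1))
def st():
    o=get_obs(); print("t",round(o["clock"],2),"tcp",o["tool_pos"].round(4),o["orientation"].round(1),"F",o["force"].round(2),"op",round(o["opening"],4),"fx",infx(o["tool_pos"]).round(1))
E
python3 - <<'E'
from h import *
d=np.load("v0.npz"); W=np.r_[d["wa"].reshape(-1,3),d["wb"].reshape(-1,3)]; W=W[np.isfinite(W).all(-1)]
p=W[(W[:,2]>.08)&(W[:,0]>.3)&(abs(W[:,1]-.25)<.3)&(W[:,0]<.95)]
for c in (.564,.249),(.415,.298): 
    r=np.linalg.norm(p[:,:2]-c,axis=1); i=r.argsort()[:4]; print(p[i].round(3),r[i].round(3))
row([.564,.249,.12],-153.8)
E
```

```text
[[0.77  0.27  0.155]
 [0.768 0.285 0.18 ]
 [0.766 0.295 0.411]
 [0.769 0.276 0.267]] [0.207 0.207 0.207 0.207]
[[0.755 0.356 0.214]
 [0.757 0.346 0.272]
 [0.757 0.352 0.171]
 [0.762 0.331 0.325]] [0.345 0.345 0.346 0.348]
row [1.342, -2.32, 0.601] [-0.0001, -0.0002, 0.129] |d|mm 549.5 deg 46.4
```

```bash
python3 -m handwheel '[[[0.5,-0.87,0.1],[0,0,0]],[[0.5,-0.87,0.1],[0,0,0]],[[0.5,-0.87,0.1],[0,0,0]],[[0.5,-0.87,0.1],[0,0,0]],[[0.5,-0.87,0.1],[0,0,0]]]' -0.3
python3 -m handwheel '[[[0.5,-0.87,0.1],[0,0,0.06]],[[0.5,-0.87,0.1],[0,0,0.06]],[[0.5,-0.87,0.1],[0,0,0.06]],[[0.5,-0.87,0.1],[0,0,0.06]],[[0.5,-0.87,0.1],[0,0,0.06]]]'
python3 -c "
from h import *
st(); row([.564,.249,.12],-153.8)"
```

```text
clock: 0.52
tool_pos: [0.3386, 0.4946, 0.22]
orientation: [180.0, -0.1, -107.4]
force: [-0.9, 0.4, -0.7]
opening: 0.0602
clock: 0.93
tool_pos: [0.4749, 0.3473, 0.2001]
orientation: [180.0, -0.0, -129.0]
force: [0.2, 1.2, -0.3]
opening: 0.0569
t 0.93 tcp [0.4749 0.3473 0.2001] [ 180.   -0. -129.] F [ 0.2   1.22 -0.29] op 0.0569 fx [458.2 128.6 200.1]
row [0.101, -0.655, 0.401] [-0.0, -0.0001, 0.0688] |d|mm 154.9 deg 24.8
```

```bash
python3 -m handwheel '[[[0.1,-0.655,0.4],[0,0,0.069]],[[0.1,-0.655,0.4],[0,0,0.069]],[[0.1,-0.655,0.4],[0,0,0.069]],[[0.1,-0.655,0.4],[0,0,0.069]],[[0.1,-0.655,0.4],[0,0,0.069]]]' -0.2
python3 - <<'E'
from h import *
C,W,K,R,t=cam("wrist"); st()
ok=np.isfinite(W).all(-1)&(C.min(-1)>120)&(abs(W[...,2]-.04)<.008)
n,l,s,c=cv2.connectedComponentsWithStats(ok.astype(np.uint8))
for i in range(1,n):
    if s[i,4]>300:
        p=W[l==i]; r=cv2.minAreaRect(p[:,:2].astype(np.float32)*1000); print(c[i].round(),s[i,4],r,p[:,2].mean())
save("w1",C)
E
```

```text
clock: 1.35
tool_pos: [0.5634, 0.2469, 0.1161]
orientation: [-179.9, -0.4, -154.3]
force: [-0.5, 0.1, 0.3]
opening: 0.0527
t 1.4 tcp [0.5632 0.2486 0.1178] [-179.9   -0.3 -154. ] F [-0.72  0.82  0.72] op 0.0524 fx [376.1  24.7 117.8]
[251. 190.] 5199 ((569.2474365234375, 244.21487426757812), (39.70410919189453, 86.83799743652344), 23.782360076904297) 0.0394375640151832
```

View pics/w1.png

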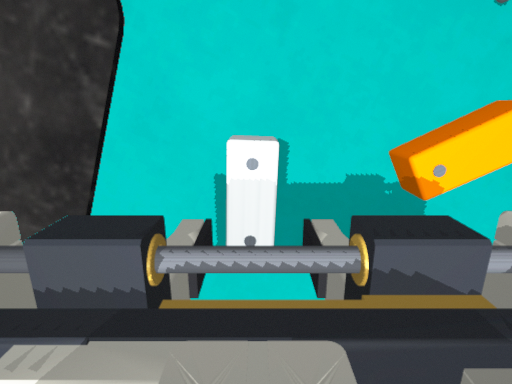

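The wrist view shows the blank at (252,190), centred and aligned between the fingers (x 190 and 325). I go down, grip and weigh it.

```bash
python3 -m handwheel '[[[0,0,0.2],[0,0,0]],[[0,0,0.35],[0,0,0]],[[0,0,0.46],[0,0,0]],[[0,0,0.46],[0,0,0]],[[0,0,0.46],[0,0,0]]]' 
python3 -m handwheel '[[[0,0,0],[0,0,0]],[[0,0,0],[0,0,0]],[[0,0,0],[0,0,0]],[[0,0,0],[0,0,0]],[[0,0,0],[0,0,0]]]' 1
python3 -c "
from h import *
st()"
python3 -m handwheel '[[[0,0,-0.1],[0,0,0]],[[0,0,-0.2],[0,0,0]],[[0,0,-0.2],[0,0,0]],[[0,0,-0.2],[0,0,0]],[[0,0,-0.2],[0,0,0]]]'
python3 -m handwheel '[[[0,0,0],[0,0,0]],[[0,0,0],[0,0,0]],[[0,0,0],[0,0,0]]]'
python3 -m handwheel '[[[0,0,0],[0,0,0]],[[0,0,0],[0,0,0]],[[0,0,0],[0,0,0]]]'
python3 -c "
from h import *
st(); print(get_obs()['moment'])"
```

```text
clock: 1.82
tool_pos: [0.5626, 0.252, 0.0282]
orientation: [-180.0, -0.1, -153.7]
force: [-0.4, 1.0, 0.9]
opening: 0.0526
clock: 2.23
tool_pos: [0.5644, 0.2531, 0.0307]
orientation: [180.0, 0.2, -153.7]
force: [-0.9, 2.7, 7.6]
opening: 0.0396
t 2.23 tcp [0.5644 0.2531 0.0307] [ 180.     0.2 -153.7] F [-0.85  2.7   7.64] op 0.0396 fx [380.7  24.3  30.7]
clock: 2.65
tool_pos: [0.5622, 0.2511, 0.0677]
orientation: [180.0, -0.1, -153.8]
force: [0.3, -0.1, -5.0]
opening: 0.0398
clock: 2.9
tool_pos: [0.5627, 0.2513, 0.0675]
orientation: [-180.0, -0.1, -153.8]
force: [0.2, 0.6, -5.0]
opening: 0.0397
clock: 3.15
tool_pos: [0.5631, 0.2516, 0.0683]
orientation: [-180.0, -0.0, -153.8]
force: [-0.2, 0.8, -4.8]
opening: 0.0398
t 3.15 tcp [0.5631 0.2516 0.0683] [-180.    -0.  -153.8] F [-0.21  0.77 -4.8 ] op 0.0398 fx [379.1  25.3  68.3]
[0.10171427 0.0017226  0.00723544]
```

The force reads about 4.9 N, or 0.49 kg, so this blank is the solid one; the hollow one would read 1.2–1.8 N. I carry it to the bed.

```bash
python3 -c "
from h import *
p=fx(19,30,130); print(p); row(p)"
```

```text
[ 0.49689255 -0.102348    0.13      ]
row [1.079, -1.442, -0.308] [-0.0, -0.0001, 0.1002] |d|mm 365.4 deg 36.1
```

```bash
python3 -m handwheel '[[[0.1,-0.1,-0.2],[0,0,0]],[[0.3,-0.4,-0.31],[0,0,0]],[[0.5,-0.65,-0.31],[0,0,0]],[[0.54,-0.72,-0.31],[0,0,0]],[[0.54,-0.72,-0.31],[0,0,0]]]'
python3 -m handwheel '[[[0.54,-0.72,0],[0,0,0.1]],[[0.54,-0.72,0],[0,0,0.1]],[[0.54,-0.72,0],[0,0,0.1]],[[0.54,-0.72,0],[0,0,0.1]],[[0.54,-0.72,0],[0,0,0.1]]]'
python3 -m handwheel '[[[0,0,0],[0,0,0]],[[0,0,0],[0,0,0]],[[0,0,0],[0,0,0]]]'
python3 - <<'E'
from h import *
st(); row(fx(19,30,70)); 
C,W,K,R,t=cam("wrist"); save("w2",C)
print(np.round(-R.T@t,3))
q=(W-F0)*1000; q=np.stack([q@EX,q@EY,q[...,2]],-1); np.savez("w2.npz",q=q,C=C)
def rep(n,m):
    p=q[m]; 
    if len(p): print(n,len(p),np.percentile(p,3,axis=0).round(1),np.percentile(p,97,axis=0).round(1))
z=q[...,2]; x=q[...,0]; y=q[...,1]
rep("jaw top",(abs(z-52)<6)&(y>-10)&(x>60)&(x<130))
rep("keeper top",(abs(z-52)<6)&(y<-30)&(x>60)&(x<130))
rep("plate",(abs(z-12)<4)&(abs(x)<200)&(abs(y)<130))
E
```

```text
clock: 3.57
tool_pos: [0.5288, 0.0728, 0.1312]
orientation: [180.0, 0.0, -153.8]
force: [0.6, -0.2, -4.8]
opening: 0.04
clock: 3.98
tool_pos: [0.4945, -0.106, 0.1307]
orientation: [-180.0, -0.1, 169.9]
force: [0.3, -0.5, -4.6]
opening: 0.0402
clock: 4.23
tool_pos: [0.4968, -0.1019, 0.1307]
orientation: [180.0, 0.0, 170.5]
force: [0.9, -0.1, -5.1]
opening: 0.04
t 4.23 tcp [ 0.4968 -0.1019  0.1307] [180.    0.  170.5] F [ 0.87 -0.13 -5.07] op 0.04 fx [ 19.4  30.2 130.7]
row [-0.001, -0.002, 0.304] [0.0, 0.0001, 0.0009] |d|mm 60.7 deg 0.3
[ 0.485 -0.173  0.274]
plate 32541 [-130.6  -90.4   10.1] [43.9 89.1 14.3]
```

View pics/w2.png

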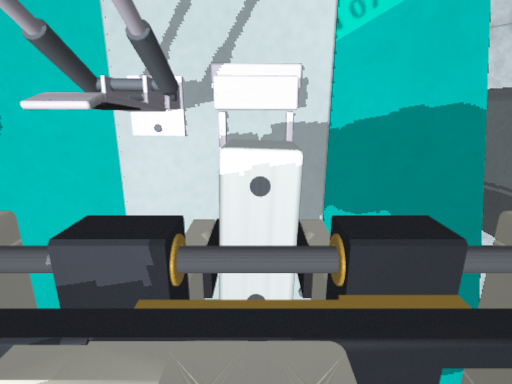

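The wrist view shows the blank (220–300, from y 145) held over the bed strips (222 and 293), with the stop at (258,88) straight ahead. The lever and rods at (100,60) are clear.

```bash
python3 - <<'E'
from h import *
d=np.load("w2.npz"); q=d["q"]
def rep(n,m):
    m=m&np.isfinite(q[...,2]); p=q[m]
    if len(p): print(n,len(p),np.percentile(p,2,axis=0).round(1),np.percentile(p,98,axis=0).round(1))
z=q[...,2]; x=q[...,0]; y=q[...,1]
v,u=np.mgrid[:384,:512]
rep("stop top",(abs(z-52)<5)&(u>200)&(u<310)&(v<120))
rep("blank top",(u>200)&(u<310)&(v>148)&(v<210)&(abs(z-143)<8)&(abs(y-30)<40))
rep("strips",(abs(z-17)<2)&(v>112)&(v<143)&(u>210)&(u<305))
rep("lever",(z>90)&(u<190)&(v>90)&(v<112))
rep("latch base tips",(z>20)&(z<80)&(u>120)&(u<190)&(v>70)&(v<110))
E
python3 -m handwheel '[[[0,0,0.15],[0,0,0]],[[0,0,0.3],[0,0,0]],[[0,0,0.4],[0,0,0]],[[0,0,0.4],[0,0,0]],[[0,0,0.4],[0,0,0]]]'
```

```text
stop top 2928 [-74.1  -0.9  49.6] [-51.3  58.   52.9]
blank top 5027 [-33.2  12.4 137.3] [ -4.8  50.3 140.8]
strips 398 [-47.   -3.   15.2] [-23.2  60.3  17.7]
lever 1740 [-58.5 -69.5  93.3] [-51.2 -41.3 145.6]
latch base tips 1556 [-70.8 -68.4  27.3] [-51.  -24.4  78.9]
clock: 4.7
tool_pos: [0.4965, -0.1014, 0.0501]
orientation: [-179.9, -0.1, 170.6]
force: [1.4, 1.1, -3.9]
opening: 0.0399
```

```bash
python3 -m handwheel '[[[-0.01,0,0.015],[0,0,0]],[[-0.01,0,0.03],[0,0,0]],[[-0.01,0,0.045],[0,0,0]],[[-0.01,0,0.045],[0,0,0]],[[-0.01,0,0.045],[0,0,0]]]'
python3 -c "
from h import *
st()"
```

```text
clock: 5.12
tool_pos: [0.4997, -0.1022, 0.0427]
orientation: [180.0, 0.2, 170.4]
force: [0.7, 2.8, 1.7]
opening: 0.04
t 5.12 tcp [ 0.4997 -0.1022  0.0427] [180.    0.2 170.4] F [0.68 2.84 1.75] op 0.04 fx [19.7 27.2 42.7]
```

```bash
python3 -m handwheel '[[[0,0,0],[0,0,0]],[[0,0,0],[0,0,0]],[[0,0,0],[0,0,0]],[[0,0,-0.1],[0,0,0]],[[0,0,-0.2],[0,0,0]]]' -0.2
python3 -m handwheel '[[[0,0,-0.2],[0,0,0]],[[0,0,-0.3],[0,0,0]],[[0,0,-0.3],[0,0,0]],[[0,0,-0.3],[0,0,0]]]'
python3 - <<'E'
from h import *
st()
C,W,K,R,t=cam("scene"); q=(W-F0)*1000; q=np.stack([q@EX,q@EY,q[...,2]],-1); x,y,z=q[...,0],q[...,1],q[...,2]
m=(abs(z-52)<5)&(abs(y-30)<40)&(x>-80)&(x<130)
# columns along x
p=q[m]; h,e=np.histogram(p[:,0],bins=np.arange(-80,131,6)); print(dict(zip(e[:-1].astype(int),h)))
b=p[(p[:,0]>-25)&(p[:,0]<60)]
print("blank mid rows",np.percentile(b,3,axis=0).round(1),np.percentile(b,97,axis=0).round(1))
row(fx(130,30,130))
E
```

```text
clock: 5.53
tool_pos: [0.4974, -0.1027, 0.0811]
orientation: [-179.9, -0.2, 170.4]
force: [1.0, 0.4, 0.7]
opening: 0.0525
clock: 5.87
tool_pos: [0.4993, -0.1024, 0.1431]
orientation: [179.9, 0.2, 170.4]
force: [-0.6, -0.2, -1.5]
opening: 0.0521
t 5.87 tcp [ 0.4993 -0.1024  0.1431] [179.9   0.2 170.4] F [-0.64 -0.15 -1.51] op 0.0521 fx [ 19.4  27.7 143.1]
{np.int64(-80): np.int64(15), np.int64(-74): np.int64(33), np.int64(-68): np.int64(22), np.int64(-62): np.int64(29), np.int64(-56): np.int64(26), np.int64(-50): np.int64(0), np.int64(-44): np.int64(0), np.int64(-38): np.int64(13), np.int64(-32): np.int64(13), np.int64(-26): np.int64(16), np.int64(-20): np.int64(13), np.int64(-14): np.int64(22), np.int64(-8): np.int64(16), np.int64(-2): np.int64(13), np.int64(4): np.int64(17), np.int64(10): np.int64(15), np.int64(16): np.int64(16), np.int64(22): np.int64(18), np.int64(28): np.int64(16), np.int64(34): np.int64(18), np.int64(40): np.int64(15), np.int64(46): np.int64(11), np.int64(52): np.int64(13), np.int64(58): np.int64(12), np.int64(64): np.int64(2), np.int64(70): np.int64(0), np.int64(76): np.int64(0), np.int64(82): np.int64(9), np.int64(88): np.int64(2), np.int64(94): np.int64(0), np.int64(100): np.int64(1), np.int64(106): np.int64(0), np.int64(112): np.int64(0), np.int64(118): np.int64(0), np.int64(124): np.int64(0)}
blank mid rows [-23.1   9.4  48.2] [55.9 47.3 56.5]
row [0.005, 0.554, 0.059] [0.0001, 0.0001, 0.0006] |d|mm 111.5 deg 0.2
```

The blank lies at x ≈ +15, y ≈ +28 in the fixture, between the stop and the jaw. Now the jaw push.

```bash
python3 -m handwheel '[[[0.005,0.2,0.05],[0,0,0]],[[0.005,0.4,0.05],[0,0,0]],[[0.005,0.555,0.05],[0,0,0]],[[0.005,0.555,0.2],[0,0,0]],[[0.005,0.555,0.35],[0,0,0]]]' 1
python3 -m handwheel '[[[0,0,0.1],[0,0,0]],[[0,0,0.2],[0,0,0]],[[0,0,0.2],[0,0,0]],[[0,0,0.2],[0,0,0]]]'
python3 -c "
from h import *
st(); row(fx(118,30,34)); row(fx(90,30,34))"
```

```text
clock: 6.33
tool_pos: [0.517, 0.0092, 0.0711]
orientation: [179.9, 0.1, 170.6]
force: [-1.4, 0.5, -0.6]
opening: 0.025
clock: 6.67
tool_pos: [0.5146, 0.0067, 0.0298]
orientation: [-179.9, -0.2, 170.4]
force: [0.6, -0.1, -0.3]
opening: 0.0013
t 6.67 tcp [0.5146 0.0067 0.0298] [-179.9   -0.2  170.4] F [ 0.59 -0.11 -0.26] op 0.0013 fx [129.4  31.2  29.8]
row [-0.006, -0.057, -0.021] [-0.0004, -0.0006, 0.0007] |d|mm 12.3 deg 0.4
row [-0.005, -0.197, -0.021] [-0.0004, -0.0006, 0.0007] |d|mm 39.7 deg 0.4
```

```bash
python3 -m handwheel '[[[-0.005,-0.05,-0.015],[0,0,0]],[[-0.005,-0.09,-0.015],[0,0,0]],[[-0.005,-0.13,-0.015],[0,0,0]],[[-0.005,-0.17,-0.015],[0,0,0]],[[-0.005,-0.19,-0.015],[0,0,0]]]'
python3 -m handwheel '[[[0,-0.005,0],[0,0,0]],[[0,-0.01,0],[0,0,0]],[[0,-0.015,0],[0,0,0]],[[0,-0.015,0],[0,0,0]]]'
python3 -c "
from h import *
st()"
```

```text
clock: 7.08
tool_pos: [0.5105, -0.0311, 0.035]
orientation: [179.9, 0.0, 170.3]
force: [-0.7, 8.2, -3.3]
opening: 0.0004
clock: 7.42
tool_pos: [0.51, -0.0337, 0.035]
orientation: [179.9, 0.0, 170.3]
force: [-0.3, 5.4, -2.9]
opening: 0.0005
t 7.42 tcp [ 0.51   -0.0337  0.035 ] [179.9   0.  170.3] F [-0.27  5.38 -2.93] op 0.0005 fx [88.9 28.8 35. ]
```

```bash
python3 -m handwheel '[[[0,-0.005,0],[0,0,0]],[[0,-0.01,0],[0,0,0]],[[0,-0.015,0],[0,0,0]],[[0,-0.015,0],[0,0,0]]]'
python3 -m handwheel '[[[0,-0.005,0],[0,0,0]],[[0,-0.01,0],[0,0,0]],[[0,-0.015,0],[0,0,0]],[[0,-0.015,0],[0,0,0]]]'
python3 -m handwheel '[[[0,-0.005,0],[0,0,0]],[[0,-0.01,0],[0,0,0]],[[0,-0.015,0],[0,0,0]],[[0,-0.015,0],[0,0,0]]]'
python3 -c "
from h import *
st()"
```

```text
clock: 7.75
tool_pos: [0.5097, -0.0359, 0.035]
orientation: [179.9, 0.1, 170.3]
force: [-2.2, 10.6, -2.2]
opening: 0.0005
clock: 8.08
tool_pos: [0.5098, -0.0361, 0.0351]
orientation: [179.7, 0.1, 170.3]
force: [-7.1, 31.4, 0.1]
opening: 0.0007
clock: 8.42
tool_pos: [0.5099, -0.0363, 0.0352]
orientation: [179.5, 0.2, 170.3]
force: [-10.0, 51.3, 1.8]
opening: 0.0005
t 8.42 tcp [ 0.5099 -0.0363  0.0352] [179.5   0.2 170.3] F [-10.02  51.34   1.81] op 0.0005 fx [86.3 28.5 35.2]
```

The jaw is home: contact at x ≈ 77 and the force rose to 50 N against the stop. I back off, rise, and look at the loop from above.

```bash
python3 -m handwheel '[[[0,0.1,0],[0,0,0]],[[0,0.12,-0.2],[0,0,0]],[[0,0.12,-0.4],[0,0,0]],[[0,0.12,-0.6],[0,0,0]],[[0,0.12,-0.8],[0,0,0]]]'
python3 -m handwheel '[[[0,0,-0.2],[0,0,0]],[[0,0,-0.4],[0,0,0]],[[0,0,-0.6],[0,0,0]],[[0,0,-0.6],[0,0,0]],[[0,0,-0.6],[0,0,0]]]' 0.2
python3 -c "
from h import *
st(); row(fx(-78,-55,320))"
```

```text
clock: 8.83
tool_pos: [0.512, -0.0196, 0.1971]
orientation: [-180.0, 0.0, 170.4]
force: [1.1, 0.9, -0.8]
opening: 0.0004
clock: 9.25
tool_pos: [0.5133, -0.0194, 0.318]
orientation: [179.9, 0.3, 170.4]
force: [-0.2, 0.0, -1.4]
opening: 0.0285
t 9.25 tcp [ 0.5133 -0.0194  0.318 ] [179.9   0.3 170.4] F [-0.2   0.03 -1.37] op 0.0285 fx [103.5  28.1 318. ]
row [-0.412, -0.909, -0.01] [0.0004, 0.0009, 0.0006] |d|mm 199.6 deg 0.4
```

```bash
python3 -m handwheel '[[[-0.412,-0.909,-0.01],[0,0,0]],[[-0.412,-0.909,-0.01],[0,0,0]],[[-0.412,-0.909,-0.01],[0,0,0]],[[-0.412,-0.909,-0.01],[0,0,0]],[[-0.412,-0.909,-0.01],[0,0,0]]]'
python3 -m handwheel '[[[0,0,0],[0,0,0]],[[0,0,0],[0,0,0]],[[0,0,0],[0,0,0]]]' 
python3 - <<'E'
from h import *
st()
C,W,K,R,t=cam("wrist"); 
print(infx(-R.T@t).round(), K[0,0])
q=(W-F0)*1000; q=np.stack([q@EX,q@EY,q[...,2]],-1); np.savez("w3.npz",q=q,C=C)
save("w3",C)
x,y,z=q[...,0],q[...,1],q[...,2]
for lo,hi in ((236,262),(225,236),(203,222),(150,200),(100,150),(55,100)):
    m=(z>lo)&(z<hi)&(x>-220)&(x<-20)&(y>-110)&(y<0); p=q[m]
    if len(p): print(lo,hi,len(p),np.percentile(p,2,axis=0).round(1),np.percentile(p,98,axis=0).round(1),np.median(p,0).round(1))
E
```

```text
clock: 9.67
tool_pos: [0.5628, -0.2148, 0.3154]
orientation: [-180.0, -0.1, 170.3]
force: [0.6, -0.0, -0.3]
opening: 0.0347
clock: 9.92
tool_pos: [0.5626, -0.2122, 0.3154]
orientation: [-180.0, -0.1, 170.3]
force: [0.2, -0.2, 0.9]
opening: 0.0353
t 9.92 tcp [ 0.5626 -0.2122  0.3154] [-1.800e+02 -1.000e-01  1.703e+02] F [ 0.21 -0.21  0.91] op 0.0353 fx [-78.  -53.6 315.4]
[-150.  -54.  459.] 293.442603485542
236 262 513 [-159.8  -67.9  236.5] [-149.5  -45.1  243.5] [-155.   -56.5  241.2]
225 236 231 [-149.6  -67.8  225.4] [-143.6  -45.2  235.7] [-146.6  -56.6  230.7]
203 222 714 [-144.   -84.9  204.8] [-134.7  -28.   220.9] [-139.3  -56.7  211.5]
150 200 366 [-132.4  -85.4  150.4] [-106.9  -27.   199.1] [-121.3  -56.4  178.1]
100 150 680 [-105.3  -85.7  101. ] [-52.1 -26.7 147.6] [-58.4 -56.6 130.1]
55 100 484 [-77.6 -85.3  55.9] [-53.9 -26.9  98.8] [-65.8 -57.   72.7]
```

View pics/w3.png

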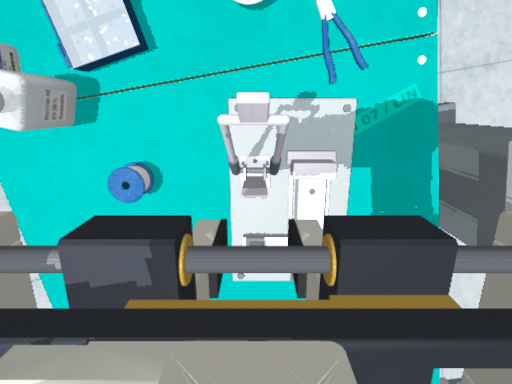

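The picture shows the loop leaning back: tab at (253,110), crossbar at (253,122), rods down to the lever at (257,180). The depth numbers fit the given geometry. The hinge is at about (-67,67) in fixture xz, and the tab grip point at about (-152,-56.5,232). Next I check the keeper and work out the moves.

```bash
python3 - <<'E'
from h import *
for n,dz in (("scene",0.9),("side",-2)):
    C,W,K,R,t=cam(n); q=(W-F0)*1000; q=np.stack([q@EX,q@EY,q[...,2]],-1); q[...,2]-=dz
    x,y,z=q[...,0],q[...,1],q[...,2]
    for nm,m in (("keeper",(z>46)&(z<57)&(x>30)&(x<110)&(y<-30)&(y>-90)),("jaw",(z>46)&(z<57)&(x>52)&(x<110)&(y>-5)),("lever/loop",(z>75)&(z<140)&(y<-45)&(y>-65)&(x>-80)&(x<-30))):
        p=q[m]; print(n,nm,len(p),p.min(0).round(1),p.max(0).round(1),np.median(p,0).round(1))
row(fx(-152.5,-56.5,290)); row(fx(-152.5,-56.5,232))
E
```

```text
scene keeper 24 [ 56.2 -66.1  46.2] [ 72.5 -45.   56.2] [ 63.4 -53.7  53. ]
scene jaw 95 [52.1 -2.6 46.4] [ 91.7 626.   56.3] [64.  30.2 51.4]
scene lever/loop 61 [-59.6 -64.8  75.9] [-51.7 -45.2 139.7] [-56.4 -54.1 113.4]
side keeper 23 [ 56.5 -64.4  47.1] [ 73.  -43.6  54.3] [ 61.8 -52.4  50.9]
side jaw 80 [52.2  2.4 46.2] [ 91.5 473.1  56.1] [61.8 36.1 51.9]
side lever/loop 60 [-61.7 -64.4  75. ] [-52.3 -45.1 139.4] [-57.2 -55.9 105. ]
row [-0.011, -0.38, 0.133] [0.0, -0.0, 0.0009] |d|mm 80.5 deg 0.3
row [-0.011, -0.38, 0.423] [0.0, -0.0, 0.0009] |d|mm 113.7 deg 0.3
```

```bash
python3 -m handwheel '[[[-0.01,-0.2,0.05],[0,0,0]],[[-0.01,-0.38,0.13],[0,0,0]],[[-0.01,-0.38,0.13],[0,0,0]],[[-0.01,-0.38,0.13],[0,0,0]],[[-0.01,-0.38,0.13],[0,0,0]]]' -0.05
python3 -c "
from h import *
st(); row(fx(-152.5,-56.5,232))"
```

```text
clock: 10.48
tool_pos: [0.553, -0.2863, 0.2909]
orientation: [-180.0, 0.0, 170.4]
force: [-0.3, -0.3, 0.4]
opening: 0.0458
t 10.48 tcp [ 0.553  -0.2863  0.2909] [-180.     0.   170.4] F [-0.33 -0.35  0.43] op 0.0458 fx [-152.7  -56.7  290.9]
row [0.001, 0.001, 0.295] [-0.0, 0.0001, 0.0008] |d|mm 58.9 deg 0.3
```

```bash
python3 -m handwheel '[[[0,0,0.15],[0,0,0]],[[0,0,0.29],[0,0,0]],[[0,0,0.29],[0,0,0]],[[0,0,0.29],[0,0,0]]]'
python3 -m handwheel '[[[0,0,0],[0,0,0]],[[0,0,0],[0,0,0]],[[0,0,0],[0,0,0]],[[0,0,0],[0,0,0]],[[0,0,0],[0,0,0]]]' 1
python3 - <<'E'
from h import *
st()
o=infx(get_obs()["tool_pos"]); h=np.array([-67,67]); r=np.array([o[0],o[2]])-h; r0=np.linalg.norm(r); p0=np.degrees(np.arctan2(r[1],r[0])); print("r",r0,"phi",p0)
prev=r; base=r
for i,p in enumerate(np.arange(p0-8,-2,-8)):
    c=r0*np.array([np.cos(np.radians(p)),np.sin(np.radians(p))])
    d=(c-base)/200; print(i+1,round(p),"y",d[0].round(3),"z",(-d[1]).round(3), (c+h).round())
    if i%5==4: base=c
E
```

```text
clock: 10.82
tool_pos: [0.5528, -0.2857, 0.2326]
orientation: [-180.0, -0.1, 170.5]
force: [-0.4, -0.5, 1.0]
opening: 0.046
clock: 11.23
tool_pos: [0.5532, -0.2872, 0.2337]
orientation: [-180.0, 0.1, 170.4]
force: [-1.5, -0.7, 1.6]
opening: 0.0236
t 11.23 tcp [ 0.5532 -0.2872  0.2337] [-1.800e+02  1.000e-01  1.704e+02] F [-1.52 -0.65  1.63] op 0.0236 fx [-153.5  -57.1  233.7]
r 187.7932649036612 phi 117.41269186793383
1 109 y 0.12 z -0.052 [-129.  244.]
2 101 y 0.246 z -0.087 [-104.  251.]
3 93 y 0.376 z -0.104 [-78. 254.]
4 85 y 0.507 z -0.102 [-52. 254.]
5 77 y 0.637 z -0.083 [-26. 250.]
6 69 y 0.126 z 0.037 [ -1. 243.]
7 61 y 0.245 z 0.092 [ 23. 232.]
8 53 y 0.355 z 0.162 [ 45. 218.]
9 45 y 0.455 z 0.248 [ 65. 201.]
10 37 y 0.541 z 0.346 [ 82. 181.]
11 29 y 0.072 z 0.109 [ 97. 159.]
12 21 y 0.128 z 0.228 [108. 136.]
13 13 y 0.168 z 0.353 [116. 111.]
14 5 y 0.189 z 0.482 [120.  85.]
```

The tab is gripped (opening 23.6 mm). I swing it along the arc.

```bash
python3 -m handwheel '[[[0,0.12,-0.05],[0,0,0]],[[0,0.245,-0.087],[0,0,0]],[[0,0.376,-0.104],[0,0,0]],[[0,0.507,-0.102],[0,0,0]],[[0,0.637,-0.083],[0,0,0]]]'
python3 -m handwheel '[[[0,0,0],[0,0,0]],[[0,0,0],[0,0,0]]]'
python3 -c "
from h import *
st()"
```

```text
clock: 11.65
tool_pos: [0.5746, -0.1609, 0.2506]
orientation: [-180.0, 0.1, 170.4]
force: [0.3, -1.7, 0.3]
opening: 0.0238
clock: 11.82
tool_pos: [0.5749, -0.1602, 0.2503]
orientation: [180.0, 0.1, 170.5]
force: [-0.7, 1.4, 6.4]
opening: 0.0234
t 11.82 tcp [ 0.5749 -0.1602  0.2503] [1.800e+02 1.000e-01 1.705e+02] F [-0.7   1.36  6.37] op 0.0234 fx [-24.7 -56.7 250.3]
```

```bash
python3 -m handwheel '[[[0,0.126,0.037],[0,0,0]],[[0,0.245,0.092],[0,0,0]],[[0,0.355,0.162],[0,0,0]],[[0,0.455,0.248],[0,0,0]],[[0,0.541,0.346],[0,0,0]]]'
python3 -m handwheel '[[[0,0,0],[0,0,0]],[[0,0,0],[0,0,0]]]'
python3 -m handwheel '[[[0,0.072,0.109],[0,0,0]],[[0,0.128,0.228],[0,0,0]],[[0,0.168,0.353],[0,0,0]],[[0,0.168,0.353],[0,0,0]]]'
python3 - <<'E'
from h import *
st()
for n,dz in (("scene",0.9),("side",-2)):
    C,W,K,R,t=cam(n); q=(W-F0)*1000; q=np.stack([q@EX,q@EY,q[...,2]],-1); q[...,2]-=dz
    x,y,z=q[...,0],q[...,1],q[...,2]
    for nm,m in (("levertop",(z>110)&(z<150)&(y<-45)&(y>-67)&(x>-90)&(x<-30)),("leverlow",(z>75)&(z<110)&(y<-45)&(y>-67)&(x>-90)&(x<-40)),("bar?",(z>55)&(z<125)&(x>30)&(x<104)&(y<-20)&(y>-90))):
        p=q[m]; 
        if len(p): print(n,nm,len(p),p.min(0).round(1),p.max(0).round(1),np.median(p,0).round(1))
    if n=="side": save("side4",C,(200,170,400,320),4)
E
```

```text
clock: 12.23
tool_pos: [0.5932, -0.0541, 0.1807]
orientation: [180.0, 0.2, 170.4]
force: [0.1, -1.1, 1.1]
opening: 0.0238
clock: 12.4
tool_pos: [0.5924, -0.0543, 0.1792]
orientation: [-180.0, -0.0, 170.5]
force: [0.1, 1.4, -0.3]
opening: 0.0237
clock: 12.73
tool_pos: [0.5966, -0.0214, 0.1057]
orientation: [-180.0, -0.2, 170.4]
force: [2.4, -0.1, 0.1]
opening: 0.0235
t 12.73 tcp [ 0.5966 -0.0214  0.1057] [-180.    -0.2  170.4] F [ 2.37 -0.09  0.07] op 0.0235 fx [115.8 -54.4 105.7]
scene levertop 46 [-62.7 -66.3 111.7] [-52.  -45.4 149.2] [-58.6 -56.7 133.8]
scene leverlow 32 [-73.3 -66.8  76.9] [-54.7 -45.6 109. ] [-56.9 -54.4  92.6]
scene bar? 158 [ 30.5 -87.5  55.2] [104.  -26.3 122.2] [ 83.8 -55.6 100.1]
side levertop 78 [-64.4 -66.7 110.2] [-54.2 -45.2 147.4] [-59.3 -56.4 130.2]
side leverlow 59 [-69.6 -66.6  75.1] [-53.3 -45.8 109.8] [-58.  -55.5  92.6]
side bar? 167 [ 31.4 -85.7  87. ] [103.9 -24.1 124.5] [ 84.4 -52.9 101.8]
```

View pics/side4.png

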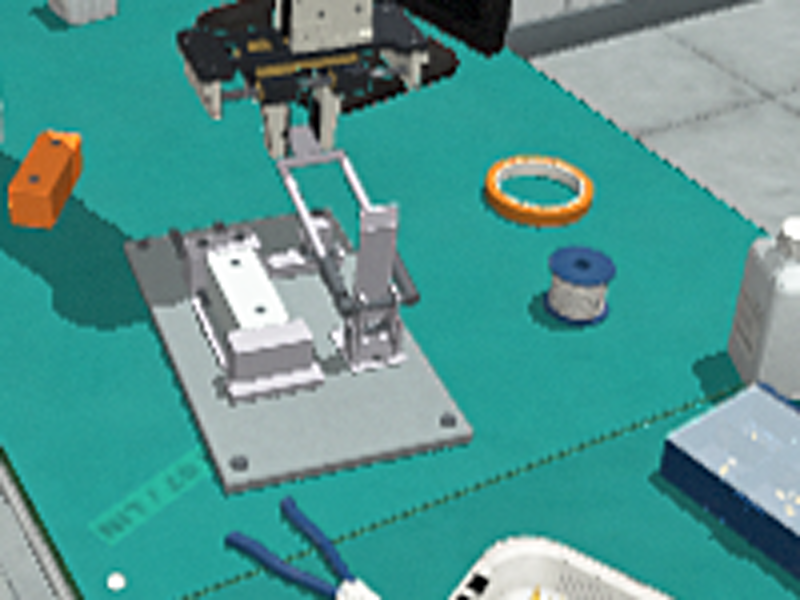

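The side crop shows the tab gripped at (300,140) and the loop in front of the upright lever (375,250). The blank (250,285) sits between jaw and stop. Now the bar goes down behind the keeper.

```bash
python3 -m handwheel '[[[0,0.02,0.1],[0,0,0]],[[0,0.026,0.2],[0,0,0]],[[0,0.02,0.29],[0,0,0]],[[0,0.01,0.345],[0,0,0]],[[0,0.01,0.345],[0,0,0]]]'
python3 -c "
from h import *
st()"
python3 -m handwheel '[[[0,-0.02,0],[0,0,0]],[[0,-0.04,0],[0,0,0]],[[0,-0.05,0.0],[0,0,0]],[[0,-0.05,0.0],[0,0,0]]]'
python3 - <<'E'
from h import *
st()
for n,dz in (("scene",0.9),("side",-2)):
    C,W,K,R,t=cam(n); q=(W-F0)*1000; q=np.stack([q@EX,q@EY,q[...,2]],-1); q[...,2]-=dz
    x,y,z=q[...,0],q[...,1],q[...,2]
    for nm,m in (("levertop",(z>110)&(z<150)&(y<-45)&(y>-67)&(x>-100)&(x<-30)),("leverlow",(z>75)&(z<110)&(y<-45)&(y>-67)&(x>-90)&(x<-40)),("barends",(z>25)&(z<70)&(x>50)&(x<100)&((abs(y+30)<4)|(abs(y+82)<4)))):
        p=q[m]; 
        if len(p): print(n,nm,len(p),p.min(0).round(1),p.max(0).round(1),np.median(p,0).round(1))
    if n=="side": save("side5",C,(215,200,365,310),5)
E
```

```text
clock: 13.25
tool_pos: [0.598, -0.0202, 0.0396]
orientation: [-180.0, -0.0, 170.4]
force: [2.4, 2.8, 0.3]
opening: 0.0233
t 13.25 tcp [ 0.598  -0.0202  0.0396] [-180.    -0.   170.4] F [2.42 2.76 0.28] op 0.0233 fx [117.3 -55.6  39.6]
clock: 13.58
tool_pos: [0.5972, -0.0294, 0.0419]
orientation: [179.9, 0.1, 170.4]
force: [-0.1, 4.2, -2.5]
opening: 0.0236
t 13.58 tcp [ 0.5972 -0.0294  0.0419] [1.799e+02 1.000e-01 1.704e+02] F [-0.14  4.19 -2.52] op 0.0236 fx [108.  -56.4  41.9]
scene levertop 18 [-99.3 -65.1 125.8] [-94.1 -45.6 144.6] [-97.3 -56.6 136.8]
scene leverlow 1 [-86.6 -64.8 105.6] [-86.6 -64.8 105.6] [-86.6 -64.8 105.6]
scene barends 53 [ 50.2 -85.4  25.2] [ 99.7 -26.1  69.8] [ 70.  -33.8  48.8]
side levertop 51 [-100.   -66.2  110.3] [-89.4 -45.4 140.7] [-97.  -56.7 127.9]
side leverlow 36 [-88.9 -66.8  75.1] [-70.4 -45.5 107.6] [-80.5 -55.2  91.3]
side barends 50 [ 52.3 -84.9  25.4] [ 99.2 -26.2  69.9] [ 94.1 -32.9  49.2]
```

View pics/side5.png

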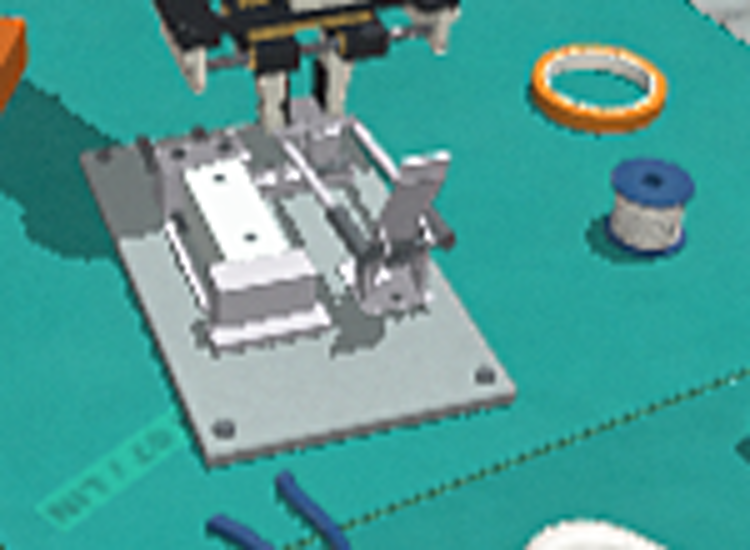

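```bash
python3 -m handwheel '[[[0,0,0.015],[0,0,0]],[[0,0,0.03],[0,0,0]],[[0,0,0.04],[0,0,0]],[[0,0,0.04],[0,0,0]],[[0,0,0.04],[0,0,0]]]'
python3 -c "
from h import *
st()"
```

```text
clock: 14.1
tool_pos: [0.5964, -0.03, 0.0327]
orientation: [-179.9, -0.0, 170.4]
force: [-0.5, -2.6, 4.8]
opening: 0.0236
t 14.1 tcp [ 0.5964 -0.03    0.0327] [-179.9   -0.   170.4] F [-0.47 -2.58  4.77] op 0.0236 fx [107.3 -55.7  32.7]
```

```bash
python3 -m handwheel '[[[0,-0.01,0],[0,0,0]],[[0,-0.02,0],[0,0,0]],[[0,-0.02,0],[0,0,0]]]'
python3 -m handwheel '[[[0,0,0],[0,0,0]],[[0,0,0],[0,0,0]],[[0,0,0],[0,0,0]],[[0,0,0],[0,0,0]],[[0,0,0],[0,0,0]]]' -0.1
python3 -m handwheel '[[[0,0,-0.1],[0,0,0]],[[0,0,-0.25],[0,0,0]],[[0,0,-0.4],[0,0,0]],[[0,0,-0.6],[0,0,0]],[[0,0,-0.8],[0,0,0]]]'
python3 - <<'E'
from h import *
st()
for n,dz in (("scene",0.9),("side",-2)):
    C,W,K,R,t=cam(n); q=(W-F0)*1000; q=np.stack([q@EX,q@EY,q[...,2]],-1); q[...,2]-=dz
    x,y,z=q[...,0],q[...,1],q[...,2]
    for nm,m in (("levertop",(z>100)&(z<150)&(y<-45)&(y>-67)&(x>-130)&(x<-30)),("leverlow",(z>65)&(z<100)&(y<-45)&(y>-67)&(x>-110)&(x<-40)),("tab/bar",(z>25)&(z<70)&(x>75)&(x<130)&(abs(y+56)<12)),("keeper",(z>46)&(z<57)&(x>50)&(x<75)&(abs(y+56)<12))):
        p=q[m]; 
        if len(p): print(n,nm,len(p),p.min(0).round(1),p.max(0).round(1),np.median(p,0).round(1))
    if n=="side": save("side6",C,(215,200,365,310),5)
E
```

```text
clock: 14.35
tool_pos: [0.597, -0.0324, 0.033]
orientation: [179.9, 0.1, 170.4]
force: [1.2, 6.3, 4.4]
opening: 0.0235
clock: 14.77
tool_pos: [0.5955, -0.0335, 0.0321]
orientation: [-180.0, -0.0, 170.4]
force: [0.2, -0.7, 0.2]
opening: 0.0471
clock: 15.18
tool_pos: [0.5949, -0.0336, 0.1933]
orientation: [-180.0, -0.1, 170.4]
force: [1.8, -0.1, -0.1]
opening: 0.0482
t 15.18 tcp [ 0.5949 -0.0336  0.1933] [-1.800e+02 -1.000e-01  1.704e+02] F [ 1.78 -0.13 -0.06] op 0.0482 fx [103.5 -54.8 193.3]
scene levertop 17 [-108.8  -65.5  109.6] [-89.7 -45.4 141.9] [-105.3  -58.2  134.4]
scene leverlow 6 [-86.3 -60.3  66.9] [-79.  -45.1  98.5] [-80.9 -54.6  81.3]
scene tab/bar 51 [ 76.2 -67.9  27.6] [116.3 -44.3  42.5] [ 96.6 -55.3  37.5]
scene keeper 22 [ 56.8 -66.3  47.1] [ 73.2 -45.4  55.5] [ 64.1 -56.   50.8]
side levertop 48 [-108.8  -66.1  100.4] [-90.7 -45.2 136.9] [-104.4  -55.7  123.8]
side leverlow 38 [-89.8 -66.7  65.1] [-68.8 -45.8  98. ] [-81.  -57.3  80.7]
side tab/bar 22 [ 76.9 -64.7  32.9] [113.9 -44.1  40.9] [100.3 -52.7  36.8]
side keeper 24 [ 55.3 -64.   46.2] [ 71.6 -44.1  54. ] [ 61.2 -52.7  50.9]
```

View pics/side6.png

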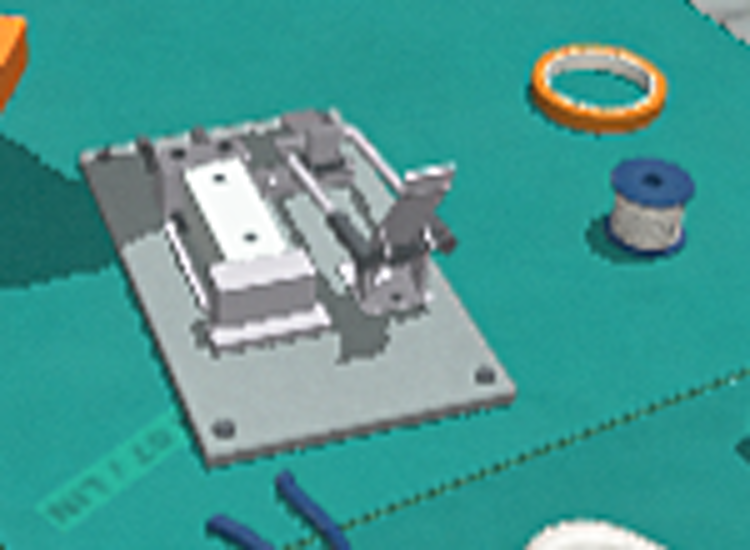

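The crop shows the bar hung behind the keeper (tab at about (315,130)) and the lever still raised at roughly 1.0 rad. The depth numbers put the bar at x ≈ 77, z ≈ 38, below the lip. Next I close the fingers and press the lever along its arc.

```bash
python3 -m handwheel '[[[0,-0.2,0.05],[0,0,0]],[[0,-0.4,0.1],[0,0,0]],[[-0.008,-0.6,0.115],[0,0,0]],[[-0.008,-0.8,0.115],[0,0,0]],[[-0.008,-0.9,0.115],[0,0,0]]]' 1
python3 -m handwheel '[[[0,0,0.1],[0,0,0]],[[0,0,0.2],[0,0,0]],[[0,0,0.24],[0,0,0]],[[0,0,0.24],[0,0,0]]]'
python3 - <<'E'
from h import *
st(); o=infx(get_obs()["tool_pos"])
P=np.array([-65,37])
for t in (1.0,.85,.7,.55,.4,.3,.2,.1,0,-.05):
    d=np.array([-np.cos(t),np.sin(t)]); n=np.array([np.sin(t),np.cos(t)])
    c=P+75*d+12*n+[9.5,14]; print(t,c.round(),"y",((c[0]-o[0])/200).round(3),"z",((o[2]-c[1])/200).round(3))
E
```

```text
clock: 15.7
tool_pos: [0.5659, -0.2144, 0.1688]
orientation: [-180.0, -0.1, 170.3]
force: [1.0, 0.4, -0.6]
opening: 0.0201
clock: 16.03
tool_pos: [0.5657, -0.211, 0.1191]
orientation: [-180.0, -0.3, 170.4]
force: [-0.3, 0.1, 0.3]
opening: 0.0009
t 16.03 tcp [ 0.5657 -0.211   0.1191] [-180.    -0.3  170.4] F [-0.32  0.1   0.25] op 0.0009 fx [-76.3 -56.4 119.1]
1.0 [-86. 121.] y -0.048 z -0.008
0.85 [-96. 115.] y -0.098 z 0.019
0.7 [-105.  108.] y -0.144 z 0.053
0.55 [-113.  100.] y -0.184 z 0.093
0.4 [-120.   91.] y -0.218 z 0.139
0.3 [-124.   85.] y -0.237 z 0.172
0.2 [-127.   78.] y -0.252 z 0.207
0.1 [-129.   70.] y -0.263 z 0.243
0 [-130.   63.] y -0.271 z 0.28
-0.05 [-131.   59.] y -0.274 z 0.299
```

```bash
python3 -m handwheel '[[[0,-0.05,0],[0,0,0]],[[0,-0.1,0.02],[0,0,0]],[[0,-0.145,0.055],[0,0,0]],[[0,-0.185,0.095],[0,0,0]],[[0,-0.185,0.095],[0,0,0]]]'
python3 -c "
from h import *
st()"
python3 -m handwheel '[[[0,-0.02,0.025],[0,0,0]],[[0,-0.034,0.046],[0,0,0]],[[0,-0.052,0.08],[0,0,0]],[[0,-0.067,0.112],[0,0,0]],[[0,-0.067,0.112],[0,0,0]]]'
python3 -c "
from h import *
st()"
```

```text
clock: 16.45
tool_pos: [0.5609, -0.249, 0.1013]
orientation: [-180.0, -0.0, 170.3]
force: [0.9, -0.1, 0.2]
opening: 0.0002
t 16.45 tcp [ 0.5609 -0.249   0.1013] [-180.    -0.   170.3] F [ 0.86 -0.09  0.24] op 0.0002 fx [-114.6  -58.2  101.3]
clock: 16.87
tool_pos: [0.5581, -0.2611, 0.0783]
orientation: [-180.0, -0.1, 170.4]
force: [-0.0, 0.5, 0.7]
opening: 0.0005
t 16.87 tcp [ 0.5581 -0.2611  0.0783] [-1.800e+02 -1.000e-01  1.704e+02] F [-0.01  0.46  0.69] op 0.0005 fx [-126.9  -57.5   78.3]
```

```bash
cat >> h.py <<'E'
def chk():
  for n,dz in (("scene",0.9),("side",-2)):
    C,W,K,R,t=cam(n); q=(W-F0)*1000; q=np.stack([q@EX,q@EY,q[...,2]],-1); q[...,2]-=dz
    x,y,z=q[...,0],q[...,1],q[...,2]
    m=(z>40)&(z<150)&(abs(y+56)<11)&(x>-185)&(x<-50); p=q[m]
    for a in range(-185,-50,15):
        s=p[(p[:,0]>=a)&(p[:,0]<a+15)]
        if len(s): print(n,"x",a,len(s),"z",np.percentile(s[:,2],[5,50,95]).round())
    for nm,m in (("tab/bar",(z>25)&(z<70)&(x>75)&(x<130)&(abs(y+56)<12)),("keeper",(z>46)&(z<57)&(x>50)&(x<75)&(abs(y+56)<12)),("rods",(z>25)&(z<80)&(x>-50)&(x<60)&((abs(y+30)<6)|(abs(y+82)<6)))):
        p=q[m]; 
        if len(p): print(n,nm,len(p),p.min(0).round(1),p.max(0).round(1),np.median(p,0).round(1))
    save("chk_"+n+str(round(get_obs()["clock"]*100)),C,(215,200,365,310),5)
E
python3 -c "
from h import *
chk()"; ls pics
```

```text
scene x -170 36 z [ 71. 135. 149.]
scene x -155 31 z [ 64.  68. 145.]
scene x -140 14 z [63. 71. 79.]
scene x -110 2 z [58. 60. 63.]
scene x -80 10 z [49. 51. 55.]
scene x -65 7 z [47. 49. 53.]
scene tab/bar 48 [ 75.3 -67.2  33.2] [113.1 -44.2  50.3] [ 94.5 -55.   40.7]
scene keeper 26 [ 54.9 -66.8  46.4] [ 72.6 -44.3  56.4] [ 61.7 -56.   51.5]
scene rods 102 [-22.6 -87.7  25.1] [ 59.9 -24.4  49.2] [ 20.5 -77.4  40.2]
side x -170 43 z [ 71. 141. 149.]
side x -155 30 z [ 65.  68. 147.]
side x -140 90 z [ 66.  88. 110.]
side x -110 1 z [55. 55. 55.]
side x -95 6 z [45. 54. 57.]
side x -80 10 z [50. 51. 53.]
side x -65 6 z [48. 49. 50.]
side tab/bar 20 [ 90.2 -65.   36.8] [112.4 -44.3  42.5] [100.8 -54.2  39.5]
side keeper 6 [ 59.3 -62.   50.5] [ 69.  -51.7  54.3] [ 66.3 -56.5  52.2]
side rods 5 [-47.4 -32.5  41.8] [-42.2 -25.   44.5] [-45.1 -29.3  43.6]
chk_scene1692.png
chk_side1697.png
crop1.png
scene0.png
side0.png
side4.png
side5.png
side6.png
w1.png
w2.png
w3.png
```

The lever is now at about 0.2 rad with the bar drawn to the keeper, below its lip. I continue past centre to the stop.

```bash
python3 -m handwheel '[[[0,-0.011,0.036],[0,0,0]],[[0,-0.019,0.073],[0,0,0]],[[0,-0.02,0.085],[0,0,0]],[[0,-0.02,0.095],[0,0,0]],[[0,-0.02,0.095],[0,0,0]]]'
python3 -c "
from h import *
st()"
```

```text
clock: 17.38
tool_pos: [0.5583, -0.2648, 0.0629]
orientation: [-180.0, 0.0, 170.5]
force: [-6.4, 3.5, 19.0]
opening: 0.0005
t 17.38 tcp [ 0.5583 -0.2648  0.0629] [-180.     0.   170.5] F [-6.37  3.51 18.95] op 0.0005 fx [-130.5  -58.3   62.9]
```

```bash
python3 -m handwheel '[[[0,0,0],[0,0,0]],[[0,0,0],[0,0,0]],[[0,0,-0.2],[0,0,0]],[[0,0,-0.4],[0,0,0]],[[0,0,-0.6],[0,0,0]]]'
python3 -m handwheel '[[[0.3,0.3,-0.3],[0,0,0]],[[0.5,0.6,-0.4],[0,0,0]],[[0.7,0.9,-0.5],[0,0,0]],[[0.7,0.9,-0.5],[0,0,0]],[[0.7,0.9,-0.5],[0,0,0]]]'
python3 - <<'E'
from h import *
st(); chk()
C,W,K,R,t=cam("scene"); save("fin_scene",C,(150,140,350,310),4)
q=(W-F0)*1000; q=np.stack([q@EX,q@EY,q[...,2]],-1)
m=(abs(q[...,2]-52)<5)&(abs(q[...,1]-30)<34)&(q[...,0]>-85)&(q[...,0]<100)&(C.min(-1)>190); p=q[m]
print(p.min(0),p.max(0))
ok=np.isfinite(W).all(-1)&(C.min(-1)>150)&(abs(W[...,2]-.04)<.006)&(W[...,1]>.2)&(W[...,1]<.4)&(W[...,0]<.7)
r=cv2.minAreaRect(W[ok][:,:2].astype(np.float32)*1000); print("hollow",r)
E
ls pics
```

```text
clock: 17.8
tool_pos: [0.5575, -0.2645, 0.1814]
orientation: [180.0, -0.1, 170.4]
force: [1.9, 1.0, -0.6]
opening: 0.0003
clock: 18.22
tool_pos: [0.4666, -0.098, 0.2663]
orientation: [180.0, -0.0, 170.4]
force: [2.0, 1.6, 0.3]
opening: 0.0003
t 18.22 tcp [ 0.4666 -0.098   0.2663] [180.   -0.  170.4] F [2.01 1.63 0.29] op 0.0003 fx [ 18.1  60.6 266.3]
scene x -170 24 z [49. 53. 57.]
scene x -155 31 z [44. 51. 55.]
scene x -140 29 z [49. 51. 55.]
scene x -125 28 z [47. 52. 56.]
scene x -110 24 z [46. 50. 53.]
scene x -95 25 z [47. 51. 53.]
scene x -80 27 z [45. 51. 55.]
scene x -65 8 z [46. 47. 51.]
scene tab/bar 52 [ 78.3 -66.9  26.7] [111.9 -44.1  48.3] [ 94.9 -55.   39.9]
scene keeper 26 [ 53.2 -65.7  46.1] [ 72.  -45.9  56.7] [ 62.4 -54.5  52. ]
scene rods 147 [-49.9 -87.6  29. ] [ 59.5 -24.4  46.9] [  2.8 -35.9  38.2]
side x -170 24 z [50. 52. 55.]
side x -155 26 z [48. 50. 52.]
side x -140 27 z [49. 50. 52.]
side x -125 24 z [48. 50. 53.]
side x -110 23 z [48. 49. 52.]
side x -95 23 z [47. 49. 51.]
side x -80 23 z [47. 49. 51.]
side x -65 7 z [47. 49. 50.]
side tab/bar 25 [ 79.5 -63.9  38.1] [109.3 -44.8  44.4] [ 97.6 -54.2  40.9]
side keeper 21 [ 54.7 -63.8  46.1] [ 73.5 -44.5  53.7] [ 62.  -53.   51.4]
side rods 110 [-48.3 -83.6  25.3] [ 58.  -24.1  42.7] [  5.4 -33.2  37.8]
[-75.25835866  -3.82393691  47.29507093] [74.14309471 57.80069766 56.92619791]
hollow ((414.70806884765625, 297.03985595703125), (102.6826400756836, 40.208431243896484), 76.75826263427734)
chk_scene1692.png
chk_scene1827.png
chk_side1697.png
chk_side1832.png
crop1.png
fin_scene.png
scene0.png
side0.png
side4.png
side5.png
side6.png
w1.png
w2.png
w3.png
```

View pics/fin_scene.png

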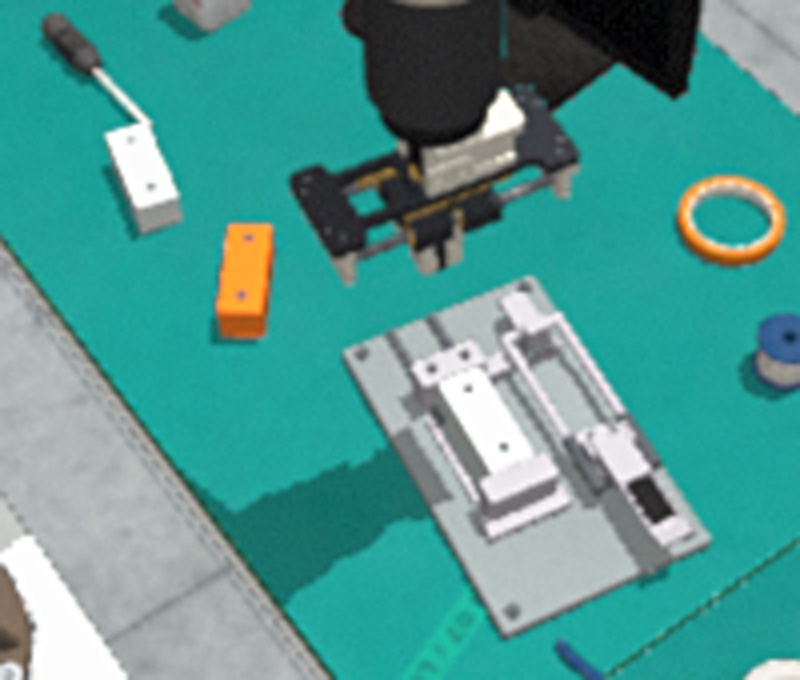

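View pics/chk_side1832.png

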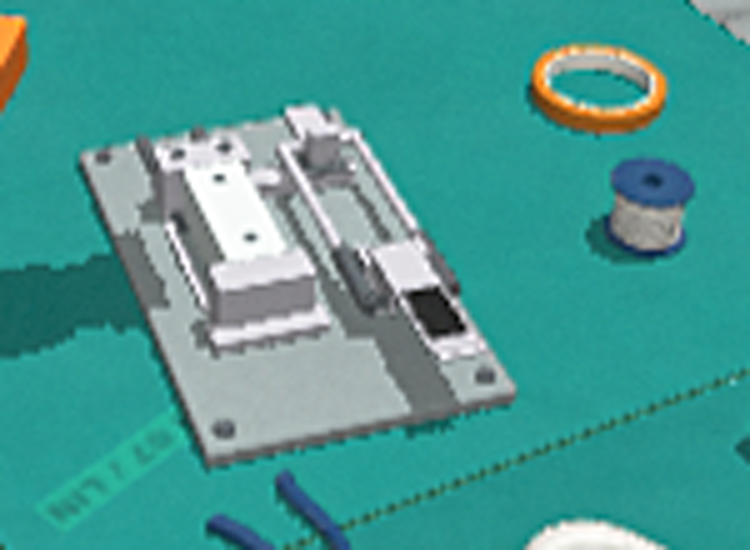

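Both crops show the latch shut: lever flat at (640,470) in the scene crop, loop round the keeper at (530,330), and the blank held between jaw and stop. The hollow blank is untouched at (143,175). The arm is clear, so I hand in.

```bash
python3 -c "
from h import *
print(close_job()); st()"
```

```text
the job is handed in; nothing more can be done
None
the job is handed in; nothing more can be done
```

The solid blank is clamped in the fixture with the latch shut, and I handed the job in at about 18.5 s of the 72 s allowed. The hand-in gives no verdict.

- **Weighing:** I lifted only one blank, the one standing farther from the robot. It weighed 4.9 N (0.49 kg), which fits the solid one and is far above the hollow range. The other blank was never touched.
- **Clamping:** I laid the blank in the bed and pushed the jaw home until about 50 N stood against the stop. I then swung the loop over by its tab, hung the crossbar under the keeper's lip, and pressed the lever past centre onto its stop (about 19 N on the tool).
- **Last checks:**
  - The handle face is level at 49–51 mm, so the lever is flat.
  - The tab lies level, with the bar well below the lip; its distance from the keeper face is only known to a few millimetres.
  - The blank lies between jaw and stop.
  - The hollow blank is within about 1 mm of its start.
  - The spool and the visible part of the screwdriver look unmoved. I did not measure the pliers or the white box, but the arm never went near them.
  - The arm stands clear of everything.
- **Disagreements:**
  - The latch row measured 1–2 mm off its nominal y, within the camera calibration.
  - The pressing force read near zero where I sampled it: before the lever met the load, and again near dead centre, where little is expected. The 5 N peak was therefore not seen.

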